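Index the bench turntable to the piston and lock it

TASK

Turn the indexing turntable by pushing its rim pegs round until the compartment with the piston faces front, at the index bracket, and lock it there with the lock pin from the wooden block: stand the pin in the bracket's bush and nudge the table until the pin drops fully home in that compartment's notch. Push gently, stop as soon as the pin catches, and leave all the other parts standing and the rest of the bench alone.

Things in the scene. Friction and masses are not known exactly. Their poses are not given: they have to be found in the camera images.
- stand: Fixed painted foot plate of the turntable with its steel index bracket. Origin on the bench on the turntable's axis, z up. Its -x side is the front (within 0.2 rad of facing the robot); the bracket stands there, on the -x axis, 50 mm wide, 141 to 205 mm from the axis, its top 73 mm above the bench.
- bush (a point): Mouth of the bush, an upright round 13.5 mm through hole in the bracket (24 mm deep, 2 mm chamfer), 155 mm in front of the turntable's axis, 73 mm above the bench. The turning lands pass 2 mm beneath the bracket.
- bearing: Round foot under the table, with the table it carries. Origin on the axis, 10 mm above the bench. It does not turn: its orientation tells nothing of the table. The table turns both ways without end, with a drag of about 4 N at the pegs, and stays where it is left. Over 25 N of arm on table or table on pin is forcing it: touch a peg slowly (40 mm/s).
- platetop (a point): Point on the axis at the top of the aluminium table plate, 55 mm above the bench; does not turn. The plate is 278 mm across. Its hub is 56 mm across, up to 88 mm above the bench. Six compartments of 60 degrees lie between 10 mm high ribs. At each rib's outer end stands a rim peg, 14 mm across, 126 mm from the axis, from 55 to 100 mm above the bench.
- landtop (a point): Point on the axis at the height of the top of the lands, 47 mm above the bench; does not turn. The lands are the lower ring outside the plate, 12 mm thick, out to 168 mm from the axis, cut by six notches 14 mm wide, open outward and right through, one on the middle line of each compartment, midway between two pegs.
- piston: The piston: bare aluminium, 50 mm across, 56 mm tall, three ring grooves near the top, a pin hole in both sides. Loose, upright in its compartment, centred 74 mm from the axis and up to 0.1 rad (6 degrees) to either side of the compartment's middle line. Origin at the centre of its underside.
- pin: Loose steel lock pin, 0.13 kg: shank 12 mm across, 36 mm long, chamfered foot, under a round grip 25 mm across, 38 mm tall. Origin at the grip's underside, z up. It starts in an end hole of the wooden block, grip resting on it. In the bush over a land it rides with its grip 10 mm above the bracket; over a notch it drops by its weight until the grip rests on the bracket.
- pinblock: Fixed wooden block, 55 x 110 x 46 mm high, with three holes 35 mm apart in a row along its y axis; origin at the centre of its underside. The pin stands in the hole at y = -35 mm (origin 46 mm above the bench), a thin punch in the one at y = +35 mm (its top 101 mm above the bench).
- filter: White spin-on filter can in another compartment, 50 mm across, 52 mm tall; origin at the centre of its underside, z up.
- ballbearing: Steel ball bearing, lying flat in another compartment, 50 mm across, 18 mm tall; origin at the centre of its underside, z up.
- pulley: Dark grooved pulley in another compartment, 50 mm across, 36 mm tall; origin at the centre of its underside, z up.
- hubnut: Large hexagon nut in another compartment, 48 mm across, 24 mm tall; origin at the centre of its underside, z up.
- cup: Open steel cup in another compartment, 44 mm across, 45 mm tall; origin at the centre of its underside, z up.
- punch: Thin dark punch, 11 mm across, 95 mm long, upright in the wooden block; to be left alone. Origin at its lower end.
- wrench: Spanner lying on the bench, 190 mm long; to be left alone.
- screwdriver: Screwdriver lying on the bench, 200 mm long; to be left alone.
- spraycan: Can standing on the bench, 66 mm across, 190 mm tall; to be left alone.
- tape: Roll of black tape lying on the bench, 90 mm across, 24 mm tall; to be left alone.
Things that resemble listed ones, but are neither listed nor needed, are in the scene too. What is shaped like the piston but green or orange is not meant. Leave any yellow look-alike of the pin alone.

How it is judged:
By the outcome, as a careful person would: the job done as asked, in the order asked, and still so for the second after the job is handed in, with the robot touching nothing.
It also fails if it takes over 72 s, if anything falls off the work surface, if the arm or the gripper's body presses on something with over 40 N, if the wrist force passes 120 N, or if a joint passes its speed limit or range.

ROBOT

A 7-joint arm with a two-finger parallel gripper is mounted at the origin on the work surface. World frame = base frame: x ahead of the robot, y to its left, z up, the work surface at z = 0. Lengths are in mm, angles in rad, forces in N, time in s.
With the tool pointing down it reaches from about 350 to 775 mm from the base axis. Payload 3.1 kg.
Tool frame: the origin (TCP) lies at the very end of the fingers, on their centre line; the grasp point (between the pads) lies 19 mm behind it; z points along the fingers, y is the line along which they close (so a half turn about z gives the same grasp; the last joint's range is limited). The gripper opens to 85 mm and grips with 20 to 120 N. Pads are 22 mm wide; open, the fingers measure 114 mm over their backs; the gripper's body (76 mm by 85 mm) begins 54 mm behind the grasp point. The pads swing forward as they close: fully open they stand 13 mm farther back than shut.
Start: joints at [1.305, 0.311, 0.014, 1.512, -0.004, 1.319, -0.027], TCP at [122.097, -536.292, 231.304] pointing down, gripper open.
Joint ranges: [-2.7, 2.7], [-0.3, 1.91], [-1.27, 1.3], [0.12, 2.57], [-1.44, 4.58], [0.2, 2.03], [-3.05, 3.05]. Speed limits (rad/s): [2.79, 2.79, 3.14, 3.14, 3.14, 3.14, 3.14].

INTERFACE

Orientations are given as a unit quaternion [x, y, z, w].
In Python, from rig import get_state, snapshot, finish_job, find_in, mark_of gives the robot as it stands.
- The arm moves only by the tool step_arm, never from a script. Its argument "increments" is a list of rows, each an object of numbers: "claw": the finger opening in cm, from 0 to 8.54; "tx", "ty", "tz": the shift along the tool's x, y, z in cm; "twist": the turn about the tool's z in rad. A call has 1 to 12 rows; each row shifts and turns the commanded pose from where the row before left it, along the tool's axes as they then stand; what a row does not reach is not made up. A row lasts 1/8 s, in which the tool goes at most 62.5 mm and 10.7 degrees, less where a joint would pass 70% of its speed; a pose out of reach is approached as far as the arm can. A call with a gripper value outside its range is refused whole. The fingers move at their own pace and stop on an object; the grip force is fixed at half the most. Time passes only in rows, so rows that do not move let the fingers close. It gives the time, the measured TCP pose, the force, the opening and the grip force at its end, in the units of the state.
- get_state(): the state, without advancing time (a new reading comes with each control period).
- snapshot(name): name is "side" or "top" or "wrist"; returns a dict with "color" (400x640x3 uint8, blue, green, red), "intrinsics" (3x3 intrinsics, pixels), "T" (4x4, takes a point from camera to world coordinates); the wrist camera has in their place "tool_from_camera" (4x4, takes a point from camera to tool coordinates, whose origin is the TCP and whose axes are the flange's). Camera axes: x right, y up, looking along -z (the intrinsics and any distortion apply to the point x, -y, -z); pixel columns grow to the right and rows downward; lengths in mm; the calibration is good to about 2 mm. A picture is of the moment at which its call begins: read the wrist's pose just before it. There is no depth.
- finish_job(): hands the job in; it is judged then, once.
Trained networks look in a picture, given as the dict that the camera call returned (one of the last four; its "shot" number tells which), for a name from the list of things; names that differ only in an ending like _2 or _b are one class to them, and where a whole thing is asked for, a point or a joint stands for the part that bears it (a point fixed in the world has none). Each returns a list of dicts, best first, with "p" (0 to 1); they miss things now and then, are a little off and sometimes report something else, mostly with a low value. They report only what shows in the picture. A call takes as long as a camera call. They do not tell look-alikes from the thing itself.
- find_in(picture, query): "centre" ([x, y, z] in mm, in world coordinates, good to about 4 mm: the middle of the surface that is visible of it).
- mark_of(picture, query): "centre" ([x, y, z] in mm, in world coordinates, good to about 4 mm: a listed point, or the origin of a listed thing).
The state is a dict: "time": time; "joint_pos": joint angles; "qd": joint speeds; "tau": joint torques, N m; "eef_pos": TCP position; "ee_rot": TCP orientation; "ft_force": force on the tool from outside, world axes, zero at the start; "moment": the same for the moment, N m; "gripper_width": opening from 0.0 (shut) to 1.0 (fully open); "gripper_force": force on a finger pad.
Only numpy, scipy, OpenCV 4.12 (cv2) and the standard library are available. Lean on these libraries where they do the work, as an engineer would, in place of code of your own. Each camera call takes 0.05 s, during which the arm holds its last target. There are 200 camera calls.

## Working session

There is one attempt and no reset: what is moved stays moved. The work goes in short steps, Python scripts to look and compute and a tool call to move; the robot and the scene stay as the last step left them, time stands still between calls to the robot, and variables do not carry over. Pictures are saved under pics/ and viewed, at most 10 in all, crops included, and the job is handed in when it is done.

Besides the shell and the picture viewer there is one more tool, called after "Request:" by a JSON object that holds its "name" and its "arguments". step_arm: Moves the arm, as the interface text tells. Its arguments: {"type":"object","properties":{"increments":{"type":"array"}},"required":["increments"]}

```bash
mkdir -p pics; ls
python3 - <<'E'
from rig import *
import cv2,numpy as np
s=get_state();print({k:np.round(v,3).tolist() for k,v in s.items()})
for c in ("top","side"):
    p=snapshot(c);cv2.imwrite(f"pics/{c}0.png",p["color"])
    np.savez(f"{c}0.npz",K=p["intrinsics"],T=p["T"])
    print(c,np.round(p["intrinsics"],1).tolist(),np.round(p["T"],3).tolist())
    for q in ["pin","pinblock","bush","platetop","landtop","stand","piston","filter","punch","cup"]:
        print(q,[(round(d["p"],2),np.round(d["centre"]).tolist()) for d in mark_of(p,q)[:3]])
E
```

```text
pics
{'time': 0.0, 'joint_pos': [1.305, 0.312, 0.014, 1.513, -0.004, 1.319, -0.027], 'qd': [-0.002, -0.001, -0.0, 0.0, -0.002, -0.001, 0.002], 'tau': [0.0, -37.992, 0.146, -23.059, 0.012, 0.014, 0.0], 'eef_pos': [121.893, -535.582, 230.223], 'ee_rot': [0.994, 0.112, -0.0, -0.001], 'ft_force': [-0.145, -0.261, -0.703], 'moment': [0.021, 0.045, 0.044], 'gripper_force': 0.0, 'gripper_width': 0.999}
top [[432.6, 0.0, 321.0], [0.0, 432.6, 199.0], [0.0, 0.0, 1.0]] [[-0.027, 0.995, -0.099, 412.125], [-0.999, -0.029, -0.016, -9.497], [-0.019, 0.099, 0.995, 1421.915], [0.0, 0.0, 0.0, 1.0]]
pin [(0.66, [427.0, -444.0, 34.0]), (0.42, [408.0, -367.0, 44.0])]
pinblock [(0.58, [429.0, -335.0, -2.0])]
bush [(0.65, [437.0, 80.0, 72.0])]
platetop [(0.2, [589.0, 46.0, 47.0])]
landtop [(0.84, [591.0, 45.0, 46.0])]
stand []
piston [(0.81, [761.0, 313.0, 2.0]), (0.71, [518.0, 305.0, 0.0]), (0.56, [636.0, 104.0, 55.0])]
filter [(0.67, [516.0, 66.0, 56.0]), (0.6, [446.0, -307.0, 7.0]), (0.37, [437.0, 81.0, 71.0])]
punch [(0.58, [449.0, -306.0, 6.0]), (0.33, [589.0, 54.0, 9.0])]
cup [(0.51, [564.0, 119.0, 57.0])]
side [[406.6, 0.0, 316.7], [0.0, 406.6, 198.7], [0.0, 0.0, 1.0]] [[0.985, 0.093, -0.145, 402.866], [-0.172, 0.504, -0.846, -949.433], [-0.005, 0.859, 0.513, 655.93], [0.0, 0.0, 0.0, 1.0]]
pin [(0.73, [407.0, -367.0, 49.0]), (0.61, [422.0, -448.0, 33.0])]
pinblock [(0.85, [427.0, -336.0, 2.0])]
bush [(0.66, [430.0, 76.0, 73.0])]
platetop [(0.78, [585.0, 51.0, 58.0])]
landtop [(0.94, [584.0, 50.0, 44.0]), (0.28, [656.0, 32.0, 54.0])]
stand []
piston [(0.93, [638.0, 100.0, 55.0]), (0.75, [519.0, 302.0, -0.0]), (0.65, [758.0, 314.0, 3.0])]
filter [(0.82, [511.0, 69.0, 54.0])]
punch [(0.68, [430.0, 76.0, 76.0])]
cup [(0.79, [569.0, 122.0, 59.0]), (0.44, [373.0, 369.0, -2.0])]
```

Run:
```python
import cv2,numpy as np
t=cv2.imread("pics/top0.png");cv2.imwrite("pics/top0b.png",cv2.resize(t,(800,500)))
s=cv2.imread("pics/side0.png")
def c(u0,u1,v0,v1,k): return cv2.resize(s[v0:v1,u0:u1],None,fx=k,fy=k,interpolation=cv2.INTER_CUBIC)
cv2.imwrite("pics/side0b.png",cv2.resize(s,(800,500),interpolation=cv2.INTER_CUBIC))
```

```text
(no output)
```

View pics/top0b.png

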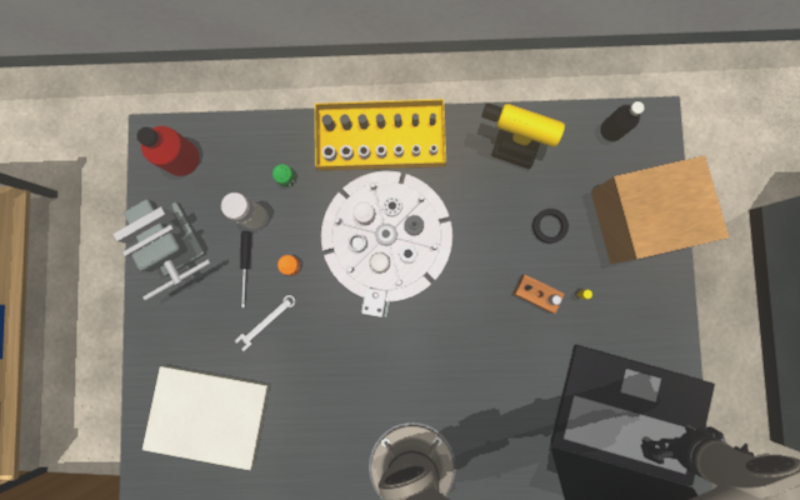

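View pics/side0b.png

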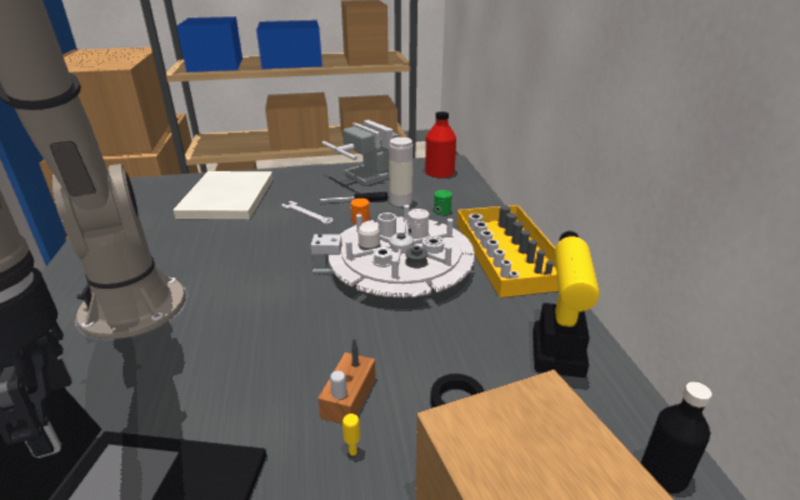

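Candidates (800x500 picture pixels):
- **Pin:** the steel pin in the block at top (557,299), side (338,383). The yellow look-alike at top (585,294), side (350,430) and the dark punch at side (354,350) are not it.
- **Piston:** the grey one on the table at top (364,213), side (419,222). The green one at (283,174) and the orange one at (288,264) are not it, and neither are the cup at (358,243) and filter at (380,262).

Next I'll measure the table angle and take one close crop.

```bash
cat > h.py <<'E'
import numpy as np,cv2
def proj(P,K,T):
    P=np.atleast_2d(P).astype(float);c=(P-T[:3,3])@T[:3,:3]
    p=np.c_[c[:,0]/-c[:,2],-c[:,1]/-c[:,2]]
    return p@np.diag([K[0,0],K[1,1]])+[K[0,2],K[1,2]]
def atz(uv,K,T,z):
    d=T[:3,:3]@np.array([(uv[0]-K[0,2])/K[0,0],-(uv[1]-K[1,2])/K[1,1],-1])
    o=T[:3,3];return o+d*(z-o[2])/d[2]
def tri(obs):
    A=np.zeros((3,3));b=np.zeros(3)
    for uv,K,T in obs:
        d=T[:3,:3]@np.array([(uv[0]-K[0,2])/K[0,0],-(uv[1]-K[1,2])/K[1,1],-1]);d/=np.linalg.norm(d)
        M=np.eye(3)-np.outer(d,d);A+=M;b+=M@T[:3,3]
    return np.linalg.solve(A,b)
def ring(g,K,T,ax,z=47,r=(144,162)):
    th=np.radians(np.arange(0,360,.5));v=0
    for R in np.linspace(*r,7):
        p=proj(np.c_[ax[0]+R*np.cos(th),ax[1]+R*np.sin(th),th*0+z],K,T).astype(np.float32)
        v=v+cv2.remap(g,p[None,:,0],p[None,:,1],cv2.INTER_LINEAR)[0].astype(float)
    return v/7
def phase(v):  # notch angle mod 60 (deg): fold and find the darkest
    f=np.median(v.reshape(6,120),0);k=np.convolve(np.r_[f[-5:],f,f[:5]],np.ones(11)/11,'valid')
    i=k.argmin();w=np.array([k[(i+j)%120] for j in range(-10,11)]);w=np.clip(k.max()-w,0,None)**2
    return (i+(w*np.arange(-10,11)).sum()/w.sum())/2%60,k.min(),k.max()
E
python3 - <<'E'
from h import *
D={c:np.load(f"{c}0.npz") for c in("top","side")}
t=cv2.imread("pics/top0.png");s=cv2.imread("pics/side0.png")
K,T=D["top"]["K"],D["top"]["T"]
g=cv2.cvtColor(t,cv2.COLOR_BGR2GRAY)
# axis: best centre of bright disk against dark bench, by outer edge r=168 z=47
best=max(((ring(g,K,T,(x,y),41,(158,165)).clip(0,140).mean()-ring(g,K,T,(x,y),41,(171,178)).mean()),x,y) for x in range(578,600) for y in range(38,60))
print("axis",best)
ax=best[1:];v=ring(g,K,T,ax);print("phase",phase(v));print([int(i) for i in v[::6]])
for c,P in(("top",[(408,-367,84)]),("side",[(408,-367,84)])):print(c,proj(P,D[c]["K"],D[c]["T"]))
a=cv2.resize(t[205:265,400:490],(540,360),interpolation=3)
u,w=proj([(410,-365,70)],D["side"]["K"],D["side"]["T"])[0].astype(int)
b=cv2.resize(s[w-40:w+40,u-30:u+30],(270,360),interpolation=3)
c=cv2.resize(t[130:260,250:370],(0,0),fx=2,fy=2,interpolation=3)
cc=cv2.resize(s[155:245,240:390],(0,0),fx=3,fy=240/90,interpolation=3)
M=np.zeros((600,800,3),np.uint8);M[:340,:510]=a[:340,:510];M[:360,530:800]=b;M[360:600,:230]=c[:240,:230];M[360:600,240:690]=cc
cv2.imwrite("pics/m1.png",M);print(u,w)
E
```

```text
axis (np.float64(20.606150793650798), 587, 50)
phase (np.float64(43.52683901212508), np.float64(137.512987012987), np.float64(229.50649350649354))
[225, 226, 226, 227, 227, 224, 223, 224, 223, 223, 222, 223, 223, 223, 146, 109, 222, 225, 225, 225, 224, 224, 225, 228, 228, 224, 224, 224, 223, 223, 223, 224, 224, 225, 158, 107, 221, 227, 227, 227, 226, 227, 227, 229, 230, 226, 226, 227, 226, 226, 227, 227, 227, 228, 226, 214, 210, 215, 230, 214, 223, 229, 230, 231, 231, 228, 228, 228, 228, 228, 227, 228, 228, 224, 106, 142, 229, 230, 230, 228, 228, 229, 230, 230, 230, 228, 227, 228, 226, 226, 226, 226, 226, 224, 110, 154, 228, 229, 228, 227, 227, 227, 228, 229, 228, 225, 225, 225, 224, 224, 224, 224, 224, 223, 122, 126, 226, 226, 226, 225]
top [[445.71716678 240.04249307]]
side [[269.07870797 300.44859805]]
270 304
```

View pics/m1.png

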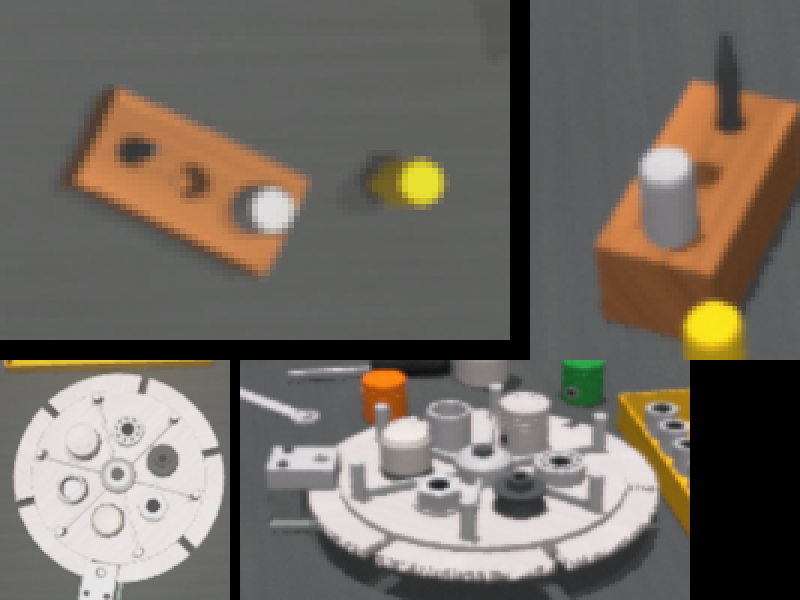

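The crop confirms the choice: the steel pin is in the block's end hole at top (445.3,240), side (270.4,299), with its yellow twin outside the block. The grooved grey piston stands in the compartment whose notch is at about 43.5°. The bush hole is at top (300,236.5).

Run:
```python
from h import *
D={c:np.load(f"{c}0.npz") for c in("top","side")}
kt=lambda c:(D[c]["K"],D[c]["T"])
print("pin top",tri([((445.3,240),*kt("top")),((270.4,299),*kt("side"))]))
b=atz((300,236.5),*kt("top"),73);print("bush",b, "side px",proj([b],*kt("side")))
d=b[:2]-[587,50];print(np.hypot(*d),np.degrees(np.arctan2(d[1],d[0])))
for r in (135,126):
  for a in (193.5,):
    print(587+126*np.cos(np.radians(a)),50+126*np.sin(np.radians(a)))
# pegs seen in the top: predicted pixels
a=np.radians(13.5+60*np.arange(6));print(proj(np.c_[587+126*np.cos(a),50+126*np.sin(a),a*0+100],*kt("top")).round(1))
```

```text
pin top [ 409.47828362 -365.30064664   85.70064459]
bush [431.06775003  80.18716258  73.        ] side px [[266.03792253 191.3274106 ]]
158.82736340027256 169.04355481940496
464.48139002989274 20.585884154155934
464.48139002989274 20.585884154155934
[[297.7 146.6]
 [268.8 175. ]
 [279.  214.3]
 [318.7 224.9]
 [347.7 195.8]
 [336.9 156.8]]
```

Request:
{"name": "step_arm", "arguments": {"increments": [{"claw": 0, "tx": 3, "ty": -1}, {"tx": 4.5, "ty": -1.8}, {"tx": 4.5, "ty": -1.8}, {"tx": 4.5, "ty": -1.8}, {"tx": 4.5, "ty": -2}, {"tx": 3, "ty": -4.5}, {"tx": 2.6, "ty": -4.7}, {"tx": 2.6, "ty": -4.7}, {"tx": 2.6, "ty": -4.7}, {"tx": 2.6, "ty": -4.7}, {"tx": 2.6, "ty": -4.7}, {"tx": 2.6, "ty": -4.7}]}}

```text
invalid input
```

Request:
{"name": "step_arm", "arguments": {"increments": [{"claw": 0, "tx": 3, "ty": -1, "tz": 0, "twist": 0}, {"claw": 0, "tx": 4.5, "ty": -1.8, "tz": 0, "twist": 0}, {"claw": 0, "tx": 4.5, "ty": -1.8, "tz": 0, "twist": 0}, {"claw": 0, "tx": 4.5, "ty": -1.8, "tz": 0, "twist": 0}, {"claw": 0, "tx": 4.5, "ty": -2, "tz": 0, "twist": 0}, {"claw": 0, "tx": 3, "ty": -4.5, "tz": 0, "twist": 0}, {"claw": 0, "tx": 2.6, "ty": -4.7, "tz": 0, "twist": 0}, {"claw": 0, "tx": 2.6, "ty": -4.7, "tz": 0, "twist": 0}, {"claw": 0, "tx": 2.6, "ty": -4.7, "tz": 0, "twist": 0}, {"claw": 0, "tx": 2.6, "ty": -4.7, "tz": 0, "twist": 0}, {"claw": 0, "tx": 2.6, "ty": -4.7, "tz": 0, "twist": 0}, {"claw": 0, "tx": 2.6, "ty": -4.7, "tz": 0, "twist": 0}]}}

```text
time: 2.6
eef_pos: [417.4, -46.1, 231.7]
ee_rot: [0.994, 0.112, 0.001, 0.0]
ft_force: [0.6, -1.0, 0.3]
gripper_width: 0.003
gripper_force: 0.0
```

Request:
{"name": "step_arm", "arguments": {"increments": [{"claw": 0, "tx": 3.15, "ty": -4.6, "tz": 0, "twist": 0}, {"claw": 0, "tx": 3.15, "ty": -4.6, "tz": 0, "twist": 0}, {"claw": 0, "tx": 0, "ty": 0, "tz": 2, "twist": 0.15}, {"claw": 0, "tx": 0, "ty": 0, "tz": 4, "twist": 0.145}, {"claw": 0, "tx": 0, "ty": 0, "tz": 4, "twist": 0}]}}

```text
time: 3.22
eef_pos: [458.5, 56.1, 130.6]
ee_rot: [0.999, -0.036, 0.001, 0.0]
ft_force: [0.1, 0.1, -1.0]
gripper_width: 0.005
gripper_force: 0.0
```

Run:
```python
from rig import *
from h import *
s=get_state();p=snapshot("wrist");cv2.imwrite("pics/w1.png",p["color"]);print(s["eef_pos"],s["ee_rot"],s["joint_pos"])
print(p["intrinsics"].tolist(),p["tool_from_camera"].tolist(),[k for k in p])
```

```text
[458.49397863  56.14005749 130.62489423] [ 9.99355647e-01 -3.58826917e-02  8.45395958e-04  9.32337926e-05] [ 0.29267827  0.2622725  -0.53392927  1.87811105  0.15432414  1.04001286
 -1.94708715]
[[345.2998815536565, 0.0, 323.00105321272366], [0.0, 345.2998815536565, 196.4813453775025], [0.0, 0.0, 1.0]] [[-0.0005821925082278435, 0.9644730766699711, 0.26418051675064813, 67.44203543151144], [0.9999994235359706, 0.0003231629613628474, 0.0010239596785204146, 0.32191853152950534], [0.0009022081834010963, 0.26418096060173707, -0.9644727088289922, -142.8603513392841], [0.0, 0.0, 0.0, 1.0]] ['color', 'intrinsics', 'tool_from_camera', 'shot']
```

View pics/w1.png

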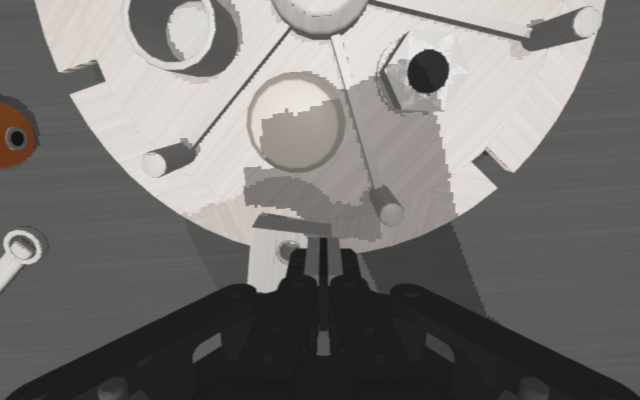

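The picture shows the peg tops at (391,207), (153,165) and (587,18), the bush hole at (288,248) and the filter at (297,120). The closed fingers are above the bracket's inner edge, clear of the peg.

```bash
cat >> h.py <<'E'
from scipy.spatial.transform import Rotation as Ro
def wristT(s,p):
    W=np.eye(4);W[:3,:3]=Ro.from_quat(s["ee_rot"]).as_matrix();W[:3,3]=s["eef_pos"];return p["intrinsics"],W@p["tool_from_camera"]
E
python3 - <<'E'
from rig import *
from h import *
s=get_state();p=snapshot("wrist");K,T=wristT(s,p);np.savez("w1.npz",K=K,T=T)
P=[atz(q,K,T,100)[:2] for q in((391,205),(153,163),(590,18))];print(np.round(P,1))
from scipy.optimize import least_squares
r=least_squares(lambda a:[np.hypot(*(q-a[:2]))-126 for q in P]+[ (np.exp(6j*np.arctan2(*(q-a[:2])[::-1]))-np.exp(6j*a[2])).__abs__()*20 for q in P],[584,50,0.23]);print(r.x[:2],np.degrees(r.x[2]),r.cost)
b=atz((289,248),K,T,73)[:2];d=b-r.x[:2];print("bush",b,np.hypot(*d),np.degrees(np.arctan2(d[1],d[0])))
print(atz((297,117),K,T,107))
print([(d["p"],d["centre"]) for q in("bush","landtop","platetop") for d in mark_of(p,q)[:1]])
E
```

```text
[[467.9  19.4]
 [498.  135.6]
 [547.9 -69.5]]
[586.41348603  48.49931383] 13.717632131657574 24.820221617253488
bush [436.05151478  77.23838913] 153.083822955111 169.1794134698444
[515.15765768  62.54025019 107.        ]
[(0.67, [434.2, 81.3, 71.9]), (0.33, [537.6, -4.7, 55.2])]
```

Request:
{"name": "step_arm", "arguments": {"increments": [{"claw": 0, "tx": 0, "ty": 0, "tz": 2.5, "twist": 0}, {"claw": 0, "tx": 0.1, "ty": 0, "tz": 2.5, "twist": 0}, {"claw": 0, "tx": 0.1, "ty": 0, "tz": 0, "twist": 0}, {"claw": 0, "tx": 0.01, "ty": 0.4, "tz": 0, "twist": -0.032}, {"claw": 0, "tx": 0.01, "ty": 0.4, "tz": 0, "twist": -0.032}, {"claw": 0, "tx": 0.01, "ty": 0.4, "tz": 0, "twist": -0.032}, {"claw": 0, "tx": 0.01, "ty": 0.4, "tz": 0, "twist": -0.032}, {"claw": 0, "tx": 0.01, "ty": 0.4, "tz": 0, "twist": -0.032}, {"claw": 0, "tx": 0.01, "ty": 0.4, "tz": 0, "twist": -0.032}]}}

```text
time: 4.6
eef_pos: [462.4, 34.4, 83.9]
ee_rot: [0.998, 0.061, 0.002, -0.001]
ft_force: [-0.9, 4.7, 0.7]
gripper_width: -0.001
gripper_force: 1.9
```

Request:
{"name": "step_arm", "arguments": {"increments": [{"claw": 0, "tx": 0.01, "ty": 0.5, "tz": 0, "twist": -0.04}, {"claw": 0, "tx": 0.01, "ty": 0.57, "tz": 0, "twist": -0.045}, {"claw": 0, "tx": 0.013, "ty": 0.57, "tz": 0, "twist": -0.045}, {"claw": 0, "tx": 0.013, "ty": 0.57, "tz": 0, "twist": -0.045}, {"claw": 0, "tx": 0.013, "ty": 0.57, "tz": 0, "twist": -0.045}, {"claw": 0, "tx": 0.013, "ty": 0.57, "tz": 0, "twist": -0.045}, {"claw": 0, "tx": 0.013, "ty": 0.57, "tz": 0, "twist": -0.045}, {"claw": 0, "tx": 0.013, "ty": 0.57, "tz": 0, "twist": -0.045}, {"claw": 0, "tx": 0.013, "ty": 0.57, "tz": 0, "twist": -0.045}, {"claw": 0, "tx": 0.013, "ty": 0.57, "tz": 0, "twist": -0.045}, {"claw": 0, "tx": 0.013, "ty": 0.57, "tz": 0, "twist": -0.045}, {"claw": 0, "tx": 0.013, "ty": 0.57, "tz": 0, "twist": -0.045}]}}

```text
time: 6.1
eef_pos: [487.4, -27.9, 83.8]
ee_rot: [0.946, 0.323, 0.002, -0.001]
ft_force: [-1.5, 3.2, 1.2]
gripper_width: 0.001
gripper_force: 2.0
```

Request:
{"name": "step_arm", "arguments": {"increments": [{"claw": 0, "tx": 0.012, "ty": 0.6, "tz": 0, "twist": -0.048}, {"claw": 0, "tx": 0.015, "ty": 0.63, "tz": 0, "twist": -0.05}, {"claw": 0, "tx": 0.015, "ty": 0.63, "tz": 0, "twist": -0.05}, {"claw": 0, "tx": 0.015, "ty": 0.63, "tz": 0, "twist": -0.05}, {"claw": 0, "tx": 0.015, "ty": 0.63, "tz": 0, "twist": -0.05}, {"claw": 0, "tx": 0.015, "ty": 0.63, "tz": 0, "twist": -0.05}, {"claw": 0, "tx": 0.015, "ty": 0.63, "tz": 0, "twist": -0.05}, {"claw": 0, "tx": 0.015, "ty": 0.63, "tz": 0, "twist": -0.05}, {"claw": 0, "tx": 0.015, "ty": 0.63, "tz": 0, "twist": -0.05}, {"claw": 0, "tx": 0.015, "ty": 0.63, "tz": 0, "twist": -0.05}, {"claw": 0, "tx": 0.015, "ty": 0.63, "tz": 0, "twist": -0.05}, {"claw": 0, "tx": 0.015, "ty": 0.63, "tz": 0, "twist": -0.05}]}}

```text
time: 7.6
eef_pos: [547.0, -71.0, 83.8]
ee_rot: [0.809, 0.588, 0.001, -0.001]
ft_force: [-4.1, 3.5, 1.7]
gripper_width: 0.003
gripper_force: 2.1
```

Request:
{"name": "step_arm", "arguments": {"increments": [{"claw": 0, "tx": 0.015, "ty": 0.63, "tz": 0, "twist": -0.05}, {"claw": 0, "tx": 0.015, "ty": 0.63, "tz": 0, "twist": -0.05}, {"claw": 0, "tx": 0.015, "ty": 0.63, "tz": 0, "twist": -0.05}, {"claw": 0, "tx": 0.015, "ty": 0.63, "tz": 0, "twist": -0.05}, {"claw": 0, "tx": 0.015, "ty": 0.63, "tz": 0, "twist": -0.05}, {"claw": 0, "tx": 0.015, "ty": 0.63, "tz": 0, "twist": -0.05}, {"claw": 0, "tx": 0.015, "ty": 0.63, "tz": 0, "twist": -0.05}, {"claw": 0, "tx": 0.015, "ty": 0.63, "tz": 0, "twist": -0.05}, {"claw": 0, "tx": 0.015, "ty": 0.63, "tz": 0, "twist": -0.05}, {"claw": 0, "tx": 0.012, "ty": 0.5, "tz": 0, "twist": -0.04}]}}

```text
time: 8.85
eef_pos: [607.7, -76.9, 83.4]
ee_rot: [0.643, 0.766, 0.0, -0.0]
ft_force: [-3.9, 1.2, 2.9]
gripper_width: -0.005
gripper_force: 2.1
```

```bash
cat > ang.py <<'E'
from rig import *
from h import *
def ang(save=None):
    p=snapshot("top");g=cv2.cvtColor(p["color"],cv2.COLOR_BGR2GRAY)
    if save: cv2.imwrite(save,p["color"])
    v=ring(g,p["intrinsics"],p["T"],(586,49))
    return phase(v),p,v
E
python3 - <<'E'
from ang import *
f,p,v=ang("pics/top1.png");print(f)
print([(round(d["p"],2),np.round(d["centre"]).tolist()) for d in mark_of(p,"piston")[:3]])
print([(i*.5,int(x)) for i,x in enumerate(v) if x<175])
E
```

```text
(np.float64(18.35948052448735), np.float64(125.15584415584414), np.float64(224.72077922077924))
[(0.74, [640.0, 4.0, 55.0]), (0.66, [517.0, 302.0, 4.0]), (0.66, [756.0, 314.0, 3.0])]
[(16.5, 154), (17.0, 127), (17.5, 111), (18.0, 106), (18.5, 105), (19.0, 103), (19.5, 103), (20.0, 107), (20.5, 125), (21.0, 151), (76.0, 173), (76.5, 145), (77.0, 117), (77.5, 103), (78.0, 100), (78.5, 100), (79.0, 101), (79.5, 104), (80.0, 117), (80.5, 141), (81.0, 168), (136.0, 149), (136.5, 118), (137.0, 99), (137.5, 96), (138.0, 98), (138.5, 103), (139.0, 109), (139.5, 120), (140.0, 140), (140.5, 170), (195.5, 152), (196.0, 123), (196.5, 104), (197.0, 99), (197.5, 100), (198.0, 101), (198.5, 101), (199.0, 104), (199.5, 121), (200.0, 149), (250.0, 167), (250.5, 160), (251.0, 152), (251.5, 146), (252.0, 140), (252.5, 136), (253.0, 132), (253.5, 130), (254.0, 127), (254.5, 123), (255.0, 119), (255.5, 116), (256.0, 115), (256.5, 114), (257.0, 115), (257.5, 116), (258.0, 117), (258.5, 118), (259.0, 119), (259.5, 120), (260.0, 121), (260.5, 122), (261.0, 123), (261.5, 124), (262.0, 124), (262.5, 125), (26
[... 1144 characters left out ...]
 (304.0, 157), (304.5, 158), (305.0, 157), (305.5, 157), (306.0, 157), (306.5, 157), (307.0, 157), (307.5, 156), (308.0, 156), (308.5, 155), (309.0, 154), (309.5, 155), (310.0, 154), (310.5, 152), (311.0, 149), (311.5, 148), (312.0, 148), (312.5, 150), (313.0, 152), (313.5, 153), (314.0, 153), (314.5, 152), (315.0, 153), (315.5, 153), (316.0, 153), (316.5, 153), (317.0, 153), (317.5, 153), (318.0, 153), (318.5, 152), (319.0, 150), (319.5, 148), (320.0, 146), (320.5, 145), (321.0, 143), (321.5, 141), (322.0, 138), (322.5, 135), (323.0, 132), (323.5, 131), (324.0, 128), (324.5, 122), (325.0, 119), (325.5, 118), (326.0, 121), (326.5, 126), (327.0, 131), (327.5, 137), (328.0, 147), (328.5, 159)]
```

Request:
{"name": "step_arm", "arguments": {"increments": [{"claw": 0, "tx": 0.012, "ty": 0.5, "tz": 0, "twist": -0.04}, {"claw": 0, "tx": 0.013, "ty": 0.57, "tz": 0, "twist": -0.045}, {"claw": 0, "tx": 0.013, "ty": 0.57, "tz": 0, "twist": -0.045}, {"claw": 0, "tx": 0.013, "ty": 0.57, "tz": 0, "twist": -0.045}, {"claw": 0, "tx": 0.013, "ty": 0.57, "tz": 0, "twist": -0.045}, {"claw": 0, "tx": 0.013, "ty": 0.57, "tz": 0, "twist": -0.045}, {"claw": 0, "tx": 0.013, "ty": 0.57, "tz": 0, "twist": -0.045}, {"claw": 0, "tx": 0.01, "ty": 0.38, "tz": 0, "twist": -0.03}, {"claw": 0, "tx": 0, "ty": -0.8, "tz": 0, "twist": 0}, {"claw": 0, "tx": 0, "ty": -0.3, "tz": -5, "twist": 0}, {"claw": 0, "tx": -2, "ty": -1, "tz": -5, "twist": 0}, {"claw": 0, "tx": -5, "ty": -3, "tz": -2, "twist": 0}]}}

```text
time: 10.45
eef_pos: [640.3, -143.8, 206.0]
ee_rot: [0.501, 0.866, 0.004, 0.003]
ft_force: [0.7, 0.1, -0.3]
gripper_width: 0.0
gripper_force: 0.0
```

Run:
```python
from ang import *
s=get_state();print(s["eef_pos"],s["ee_rot"])
f,p,v=ang("pics/top2.png");print(f)
for q in("piston","pin"): print([(round(d["p"],2),np.round(d["centre"]).tolist()) for d in mark_of(p,q)[:3]])
cv2.imwrite("pics/t2c.png",cv2.resize(p["color"][120:260,230:490],(780,420),interpolation=3))
```

```text
[ 640.33122564 -143.79226655  205.9752984 ] [0.50069792 0.86560894 0.00364982 0.00307131]
(np.float64(37.794524802787855), np.float64(125.77922077922076), np.float64(224.8181818181818))
[(0.68, [514.0, 78.0, 55.0]), (0.64, [760.0, 312.0, 1.0]), (0.52, [517.0, 302.0, 2.0])]
[(0.65, [427.0, -443.0, 35.0]), (0.38, [409.0, -363.0, 43.0])]
```

View pics/t2c.png

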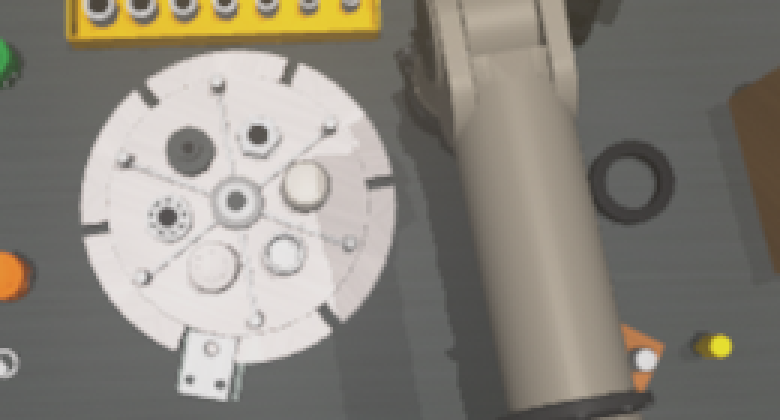

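The crop shows the piston's compartment just short of the bracket, with the piston at (213,266) and the bush at (211,349), and everything still standing. About 11° is left, so next I'll fetch the pin.

Request:
{"name": "step_arm", "arguments": {"increments": [{"claw": 5, "tx": -0.9, "ty": -3.5, "tz": 0, "twist": 0}, {"claw": 5, "tx": -1.3, "ty": -5.4, "tz": 0, "twist": 0}, {"claw": 5, "tx": -1.3, "ty": -5.4, "tz": 0, "twist": 0}, {"claw": 5, "tx": -1.3, "ty": -5.4, "tz": 0, "twist": 0}, {"claw": 5, "tx": -1.3, "ty": -5.4, "tz": 0, "twist": 0}, {"claw": 5, "tx": -1.5, "ty": -6.0, "tz": 0, "twist": 0}, {"claw": 5, "tx": 0, "ty": 0, "tz": 1, "twist": 0.16}, {"claw": 5, "tx": 0, "ty": 0, "tz": 1, "twist": 0.16}, {"claw": 5, "tx": 0, "ty": 0, "tz": 1, "twist": 0.16}, {"claw": 5, "tx": 0, "ty": 0, "tz": 1, "twist": 0.16}, {"claw": 5, "tx": 0, "ty": 0, "tz": 1, "twist": 0.15}, {"claw": 5, "tx": 0, "ty": 0, "tz": 0, "twist": 0.15}]}}

```text
time: 12.1
eef_pos: [403.7, -366.3, 149.6]
ee_rot: [0.842, 0.54, 0.0, -0.001]
ft_force: [-0.4, 0.0, 1.2]
gripper_width: 0.586
gripper_force: 0.0
```

Run:
```python
from ang import *
s=get_state();print(s["eef_pos"],s["ee_rot"])
p=snapshot("wrist");K,T=wristT(s,p);cv2.imwrite("pics/w2.png",p["color"])
print("pin top px predicted",proj([(409.5,-365.3,84)],K,T))
g=cv2.cvtColor(p["color"],cv2.COLOR_BGR2GRAY);print(T[:3,3])
for d in mark_of(p,"pin")[:3]:print(d["p"],d["centre"])
```

```text
[ 403.68461967 -366.28417007  149.6077051 ] [ 8.41924690e-01  5.39593706e-01  1.13192390e-04 -1.19879405e-03]
pin top px predicted [[330.12990224 206.62585698]]
[ 432.03651529 -305.71582177  292.56767606]
0.86 [424.6, -442.2, 34.3]
0.7 [411.1, -366.8, 46.1]
```

View pics/w2.png

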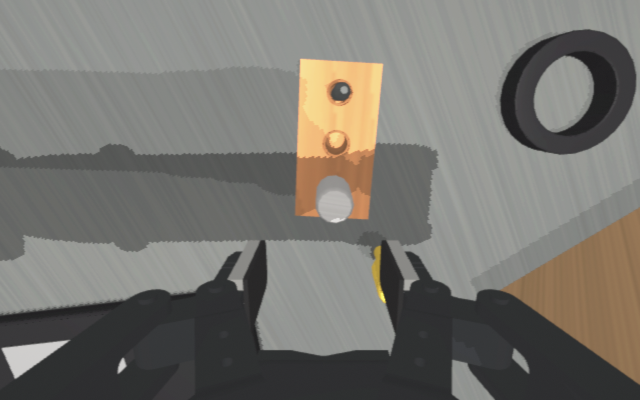

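Pin grip top is at (334,207). The yellow pin at (380,275) is about 60 mm off the finger plane, so it is clear.

Run:
```python
from ang import *
s=get_state();p=snapshot("wrist");K,T=wristT(s,p)
q=atz((334,206),K,T,84);R=Ro.from_quat(s["ee_rot"]).as_matrix()
print(q,R.T@(q-s["eef_pos"]))
D={c:np.load(f"{c}0.npz") for c in("top","side")}
print(tri([((334,206),K,T),((445.3,240),D["top"]["K"],D["top"]["T"]),((270.4,299),D["side"]["K"],D["side"]["T"])]))
```

```text
[ 412.40009597 -366.66524831   84.        ] [ 3.34379874  7.47001141 66.55218871]
[ 410.50529005 -365.66118246   85.76823358]
```

Request:
{"name": "step_arm", "arguments": {"increments": [{"claw": 5, "tx": 0.35, "ty": 0.7, "tz": 1, "twist": 0}, {"claw": 5, "tx": 0, "ty": 0, "tz": 2.5, "twist": 0}, {"claw": 5, "tx": 0, "ty": 0, "tz": 3, "twist": 0}, {"claw": 5, "tx": 0, "ty": 0, "tz": 2, "twist": 0}, {"claw": 5, "tx": 0, "ty": 0, "tz": 1, "twist": 0}, {"claw": 5, "tx": 0, "ty": 0, "tz": 0, "twist": 0}]}}

```text
time: 13.0
eef_pos: [411.9, -367.0, 55.5]
ee_rot: [0.841, 0.542, 0.0, -0.001]
ft_force: [0.7, 0.4, 0.7]
gripper_width: 0.586
gripper_force: 0.0
```

Request:
{"name": "step_arm", "arguments": {"increments": [{"claw": 3, "tx": 0, "ty": 0, "tz": 0, "twist": 0}, {"claw": 2.2, "tx": 0, "ty": 0, "tz": 0, "twist": 0}, {"claw": 0, "tx": 0, "ty": 0, "tz": 0, "twist": 0}, {"claw": 0, "tx": 0, "ty": 0, "tz": 0, "twist": 0}, {"claw": 0, "tx": 0, "ty": 0, "tz": 0, "twist": 0}, {"claw": 0, "tx": 0, "ty": 0, "tz": 0, "twist": 0}]}}

```text
time: 13.75
eef_pos: [412.3, -367.7, 57.5]
ee_rot: [0.841, 0.541, -0.0, 0.001]
ft_force: [-1.7, 0.9, 5.6]
gripper_width: 0.271
gripper_force: 58.6
```

Request:
{"name": "step_arm", "arguments": {"increments": [{"claw": 0, "tx": 0, "ty": 0, "tz": -1, "twist": 0}, {"claw": 0, "tx": 0, "ty": 0, "tz": -2, "twist": 0}, {"claw": 0, "tx": 0, "ty": 0, "tz": -4, "twist": 0}, {"claw": 0, "tx": 0, "ty": 0, "tz": -4, "twist": 0}, {"claw": 0, "tx": 2, "ty": -0.8, "tz": -1.5, "twist": 0}, {"claw": 0, "tx": 4, "ty": -1.6, "tz": 0, "twist": 0}, {"claw": 0, "tx": 5.4, "ty": -2.14, "tz": 0, "twist": 0}, {"claw": 0, "tx": 5.4, "ty": -2.14, "tz": 0, "twist": 0}, {"claw": 0, "tx": 5.4, "ty": -2.14, "tz": 0, "twist": 0}, {"claw": 0, "tx": 5.4, "ty": -2.14, "tz": 0, "twist": 0}, {"claw": 0, "tx": 5.4, "ty": -2.14, "tz": 0, "twist": 0}, {"claw": 0, "tx": 4, "ty": -1.6, "tz": 0, "twist": 0}]}}

```text
time: 15.25
eef_pos: [431.4, 33.1, 182.0]
ee_rot: [0.84, 0.542, 0.001, 0.001]
ft_force: [-0.1, -0.4, -0.8]
gripper_width: 0.273
gripper_force: 58.9
```

Request:
{"name": "step_arm", "arguments": {"increments": [{"claw": 0, "tx": 2.2, "ty": -0.9, "tz": 0, "twist": 0}, {"claw": 0, "tx": 1.2, "ty": -0.5, "tz": 0, "twist": 0}, {"claw": 0, "tx": 0, "ty": 0, "tz": 0, "twist": 0}]}}

```text
time: 15.62
eef_pos: [432.8, 67.3, 181.4]
ee_rot: [0.84, 0.542, 0.0, 0.0]
ft_force: [-0.2, 0.0, -2.0]
gripper_width: 0.266
gripper_force: 58.9
```

Run:
```python
from ang import *
s=get_state();print(s["eef_pos"],s["ee_rot"],s["ft_force"],s["gripper_width"])
p=snapshot("wrist");K,T=wristT(s,p);cv2.imwrite("pics/w3.png",p["color"])
b=(434.5,78,73);print("bush px",proj([b],K,T),T[:3,3])
t=snapshot("side");cv2.imwrite("pics/s3.png",t["color"])
for c,q in((p,"bush"),(t,"bush"),(t,"pin"),(p,"pin")):print(q,[(d["p"],d["centre"]) for d in mark_of(c,q)[:2]])
u,v=proj([b],t["intrinsics"],t["T"])[0].astype(int);print(u,v)
cr=cv2.resize(t["color"][v-70:v+30,u-60:u+60],(480,400),interpolation=3)
cv2.imwrite("pics/m3.png",np.hstack([cv2.resize(p["color"][100:400,120:520],(320,240)),np.zeros((240,1,3),np.uint8)]+[cv2.resize(cr,(288,240))]) if 0 else cv2.resize(np.hstack([cv2.resize(p["color"],(640,400)),cr]),(800,286)))
```

```text
[432.75901829  67.3213422  181.44327254] [8.40427676e-01 5.41923679e-01 1.28394959e-04 1.79100296e-04] [-0.23351532  0.04256805 -2.02179892] 0.26609316386317433
bush px [[318.38279627 180.52373782]] [460.5557183  128.37258196 324.30516359]
bush [(0.66, [434.6, 80.8, 72.8])]
bush [(0.79, [430.0, 79.0, 74.2])]
pin [(0.67, [422.9, -444.7, 35.9]), (0.47, [430.3, 64.2, 174.3])]
pin [(0.66, [434.6, 68.7, 173.0])]
267 191
```

View pics/m3.png

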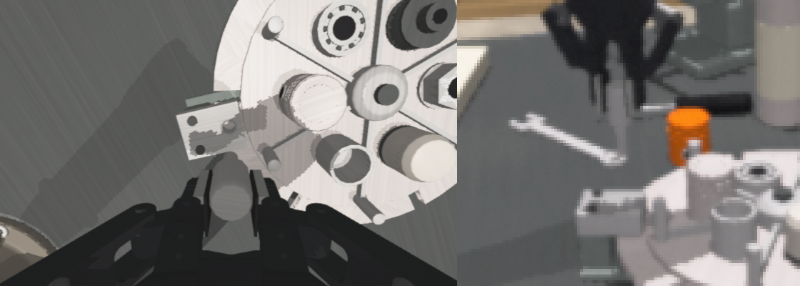

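Run:
```python
import cv2
i=cv2.imread("pics/w3.png");cv2.imwrite("pics/w3c.png",cv2.resize(i[140:300,250:410],(640,600)[:1]*1+(600,) if 0 else (600,600),interpolation=3))
```

```text
(no output)
```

View pics/w3c.png

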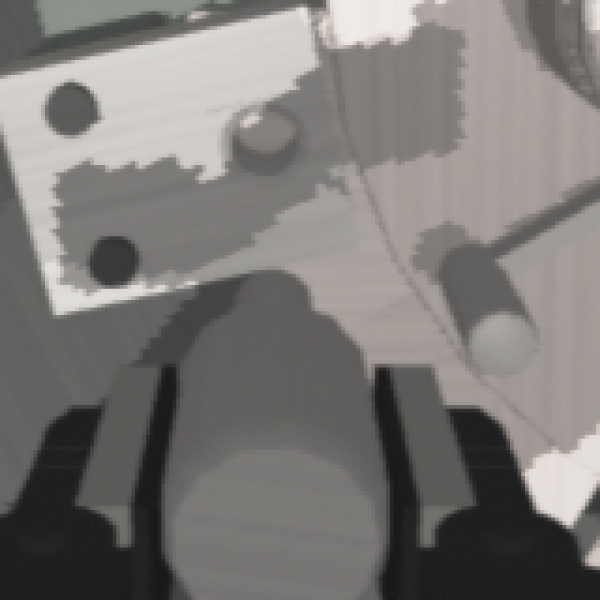

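Run:
```python
from ang import *
s=get_state();p=snapshot("wrist");K,T=wristT(s,p);R=Ro.from_quat(s["ee_rot"]).as_matrix()
b=atz((320.7,177),K,T,73);f=atz((322.5,221.5),K,T,134);g=atz((323.3,288),K,T,208)
print(b,f,g);print(R.T@(b-f),R.T@(b-s["eef_pos"]))
D=np.load("w1.npz");b1=atz((289,248),D["K"],D["T"],73);print(b1,tri([((320.7,177),K,T),((289,248),D["K"],D["T"])]))
pg=atz((384,231.5),K,T,100);print("peg",pg,np.degrees(np.arctan2(pg[1]-48.5,pg[0]-586.4)))
```

```text
[437.2501502   78.09850913  73.        ] [432.89275947  65.42949504 134.        ] [433.06459729  65.11986954 208.        ]
[13.3631278  -1.30814161 60.99349435] [ 13.18640672  -1.13436657 108.15864975]
[436.05151478  77.23838913  73.        ] [436.80204243  77.65761351  73.46905682]
peg [463.50882128  30.04910484 100.        ] -171.46138345731705
```

Request:
{"name": "step_arm", "arguments": {"increments": [{"claw": 0, "tx": 0.65, "ty": -0.06, "tz": 0, "twist": 0}, {"claw": 0, "tx": 0.65, "ty": -0.06, "tz": 1, "twist": 0}, {"claw": 0, "tx": 0, "ty": 0, "tz": 2, "twist": 0}, {"claw": 0, "tx": 0, "ty": 0, "tz": 1.8, "twist": 0}, {"claw": 0, "tx": 0, "ty": 0, "tz": 0.6, "twist": 0}, {"claw": 0, "tx": 0, "ty": 0, "tz": 0, "twist": 0}, {"claw": 0, "tx": 0, "ty": 0, "tz": 0, "twist": 0}]}}

```text
time: 16.85
eef_pos: [437.6, 79.6, 127.8]
ee_rot: [0.841, 0.541, 0.001, 0.0]
ft_force: [-0.3, 0.3, -0.9]
gripper_width: 0.267
gripper_force: 58.9
```

Run:
```python
from ang import *
s=get_state();print(s["eef_pos"])
p=snapshot("wrist");K,T=wristT(s,p);cv2.imwrite("pics/w4.png",p["color"])
z=s["eef_pos"][2]
e=s["eef_pos"];print("bush",proj([(436.8,77.7,73)],K,T),"foot",proj([(e[0],e[1],z-47.5)],K,T))
t=snapshot("side");u,v=proj([(436.8,77.7,80)],t["intrinsics"],t["T"])[0].astype(int)
a=cv2.resize(p["color"][130:290,240:400],(400,400),interpolation=3);b=cv2.resize(t["color"][v-25:v+25,u-25:u+25],(400,400),interpolation=3)
cv2.imwrite("pics/m4.png",np.hstack([a,b]));print(u,v)
```

```text
[437.57702537  79.60864375 127.8394851 ]
bush [[322.25553651 220.26446748]] foot [[322.1171335  221.08094802]]
267 189
```

View pics/m4.png

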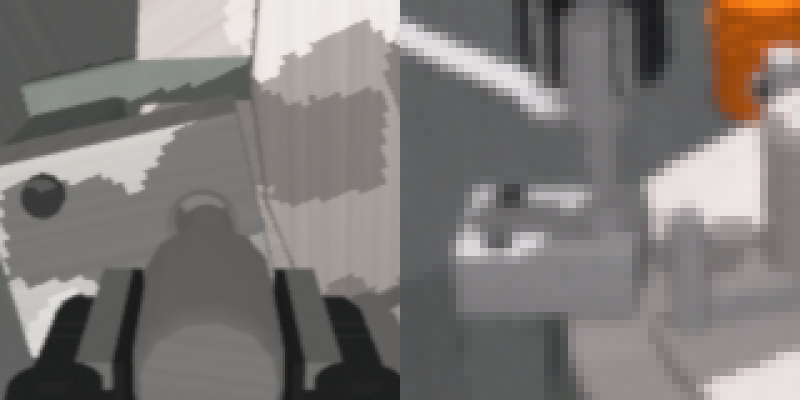

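The foot at crop (204,230) is centred over the bush at (203,219) to within about half a millimetre, so I'm inserting.

Request:
{"name": "step_arm", "arguments": {"increments": [{"claw": 0, "tx": 0, "ty": -0.04, "tz": 0.3, "twist": 0}, {"claw": 0, "tx": 0, "ty": 0, "tz": 0.4, "twist": 0}, {"claw": 0, "tx": 0, "ty": 0, "tz": 0.4, "twist": 0}, {"claw": 0, "tx": 0, "ty": 0, "tz": 0.4, "twist": 0}]}}

```text
time: 17.45
eef_pos: [436.2, 78.9, 111.8]
ee_rot: [0.841, 0.541, -0.001, 0.0]
ft_force: [-0.8, -1.3, 0.4]
gripper_width: 0.267
gripper_force: 59.1
```

Request:
{"name": "step_arm", "arguments": {"increments": [{"claw": 0, "tx": 0, "ty": 0, "tz": 0.4, "twist": 0}, {"claw": 0, "tx": 0, "ty": 0, "tz": 0.4, "twist": 0}, {"claw": 0, "tx": 0, "ty": 0, "tz": 0.4, "twist": 0}, {"claw": 0, "tx": 0, "ty": 0, "tz": 0.2, "twist": 0}, {"claw": 0, "tx": 0, "ty": 0, "tz": 0, "twist": 0}]}}

```text
time: 18.08
eef_pos: [436.1, 79.0, 97.8]
ee_rot: [0.841, 0.541, -0.001, -0.0]
ft_force: [-0.9, -2.6, -2.9]
gripper_width: 0.272
gripper_force: 58.9
```

Request:
{"name": "step_arm", "arguments": {"increments": [{"claw": 3.0, "tx": 0, "ty": 0, "tz": 0, "twist": 0}, {"claw": 4.5, "tx": 0, "ty": 0, "tz": 0, "twist": 0}, {"claw": 4.5, "tx": 0, "ty": 0, "tz": 0, "twist": 0}, {"claw": 4.5, "tx": 0, "ty": 0, "tz": 0, "twist": 0}, {"claw": 4.5, "tx": 0, "ty": 0, "tz": -1, "twist": 0}, {"claw": 4.5, "tx": 0, "ty": 0, "tz": -3, "twist": 0}, {"claw": 4.5, "tx": 0, "ty": 0, "tz": -4, "twist": 0}, {"claw": 0, "tx": 0, "ty": 0, "tz": -1, "twist": 0}]}}

```text
time: 19.08
eef_pos: [438.5, 80.3, 191.2]
ee_rot: [0.841, 0.541, 0.003, 0.001]
ft_force: [0.8, -0.8, -0.0]
gripper_width: 0.328
gripper_force: 0.0
```

Run:
```python
from ang import *
f,p,v=ang();s=snapshot("side");print(f)
for c in(p,s):print([(round(d["p"],2),np.round(d["centre"]).tolist()) for d in mark_of(c,"pin")[:3]])
e=get_state();print(e["eef_pos"],e["ee_rot"])
cv2.imwrite("pics/s5.png",s["color"])
for a in (187,247,307):
  r=np.radians(a);print(a,586.4+126*np.cos(r),48.5+126*np.sin(r))
```

```text
(np.float64(37.85587676364506), np.float64(131.75974025974028), np.float64(227.33116883116884))
[(0.39, [428.0, -440.0, 34.0])]
[(0.79, [424.0, -447.0, 33.0]), (0.43, [433.0, 77.0, 85.0])]
[435.95518761  79.02672416 187.54538948] [ 8.40925493e-01  5.41150356e-01 -7.59440596e-04 -1.72287528e-04]
187 461.3391848931934 33.14446273095144
247 537.1678778103515 -67.48361153500747
307 662.228692917158 -52.12807426595893
```

Request:
{"name": "step_arm", "arguments": {"increments": [{"claw": 0, "tx": -1.9, "ty": 2.6, "tz": 0, "twist": 0}, {"claw": 0, "tx": -3.3, "ty": 4.5, "tz": 0, "twist": 0}, {"claw": 0, "tx": -3.3, "ty": 4.5, "tz": 0, "twist": 0}, {"claw": 0, "tx": -0.3, "ty": 0.4, "tz": 0, "twist": 0.12}, {"claw": 0, "tx": 0, "ty": 0, "tz": 2, "twist": 0.116}, {"claw": 0, "tx": 0, "ty": 0, "tz": 3, "twist": 0}, {"claw": 0, "tx": 0, "ty": 0, "tz": 2, "twist": 0}, {"claw": 0, "tx": 0, "ty": 0, "tz": 0, "twist": 0}]}}

```text
time: 20.27
eef_pos: [506.7, -50.4, 115.3]
ee_rot: [0.899, 0.439, -0.003, -0.002]
ft_force: [1.1, 0.2, -0.6]
gripper_width: -0.004
gripper_force: 0.0
```

Request:
{"name": "step_arm", "arguments": {"increments": [{"claw": 0, "tx": 0.1, "ty": 0, "tz": 1.6, "twist": 0}, {"claw": 0, "tx": 0, "ty": 0, "tz": 1.5, "twist": 0}, {"claw": 0, "tx": 0, "ty": 0, "tz": 0, "twist": 0}, {"claw": 0, "tx": 0.01, "ty": 0.4, "tz": 0, "twist": -0.032}, {"claw": 0, "tx": 0.01, "ty": 0.4, "tz": 0, "twist": -0.032}, {"claw": 0, "tx": 0.01, "ty": 0.4, "tz": 0, "twist": -0.032}, {"claw": 0, "tx": 0.01, "ty": 0.4, "tz": 0, "twist": -0.032}, {"claw": 0, "tx": 0.01, "ty": 0.4, "tz": 0, "twist": -0.032}, {"claw": 0, "tx": 0.01, "ty": 0.4, "tz": 0, "twist": -0.032}]}}

```text
time: 21.4
eef_pos: [528.5, -61.7, 87.2]
ee_rot: [0.852, 0.524, -0.002, -0.001]
ft_force: [-6.3, 2.2, 4.5]
gripper_width: 0.003
gripper_force: 2.7
```

Run:
```python
from ang import *
f,p,v=ang();print(f[0]);s=get_state();e=s["eef_pos"];print(e,np.degrees(np.arctan2(e[1]-48.5,e[0]-586.4))%360,s["ft_force"])
```

```text
41.17811280024698
[529.37740187 -62.05711016  87.20991103] 242.71644583028063 [-3.48074394  0.33679014  2.94035048]
```

Request:
{"name": "step_arm", "arguments": {"increments": [{"claw": 0, "tx": 0.01, "ty": 0.3, "tz": 0, "twist": -0.024}, {"claw": 0, "tx": 0.01, "ty": 0.3, "tz": 0, "twist": -0.024}, {"claw": 0, "tx": 0.005, "ty": 0.25, "tz": 0, "twist": -0.02}, {"claw": 0, "tx": 0.005, "ty": 0.2, "tz": 0, "twist": -0.016}]}}

```text
time: 21.95
eef_pos: [538.4, -66.4, 87.1]
ee_rot: [0.829, 0.559, -0.002, -0.001]
ft_force: [-5.6, 0.4, 4.0]
gripper_width: 0.001
gripper_force: 2.9
```

```bash
cat > st.py <<'E'
from ang import *
f,p,v=ang();s=get_state();e=s["eef_pos"];print(f[0],e.round(1) if hasattr(e,'round') else e,np.degrees(np.arctan2(e[1]-48.5,e[0]-586.4))%360,np.round(s["ft_force"],1))
t=snapshot("side");c=t["color"]
u,w=proj([(436,78,95)],t["intrinsics"],t["T"])[0].astype(int)
cr=c[w-25:w+20,u-14:u+16].astype(int)
import os
if os.path.exists("ref.npy"): print("pin change",np.abs(cr-np.load("ref.npy")).sum(2)[:30,6:24].mean())
else: np.save("ref.npy",cr)
print([(round(d["p"],2),np.round(d["centre"]).tolist()) for d in mark_of(t,"pin") if d["centre"][1]>0])
E
python3 st.py
```

```text
46.50124804703782 [538.7 -66.5  87.1] 247.45498002923478 [-4.6  0.4  3.6]
[(0.59, [434.0, 79.0, 86.0])]
```

Request:
{"name": "step_arm", "arguments": {"increments": [{"claw": 0, "tx": 0, "ty": 0.15, "tz": 0, "twist": -0.012}, {"claw": 0, "tx": 0, "ty": 0.15, "tz": 0, "twist": -0.012}, {"claw": 0, "tx": 0, "ty": 0.1, "tz": 0, "twist": -0.008}]}}

```text
time: 22.48
eef_pos: [543.9, -68.3, 87.2]
ee_rot: [0.821, 0.571, -0.0, 0.0]
ft_force: [-4.5, -0.0, 2.7]
gripper_width: -0.001
gripper_force: 1.8
```

```bash
python3 st.py
```

```text
48.935743858815115 [544.  -68.4  87.2] 250.06553474365893 [-3.8 -0.1  2.6]
pin change 22.655555555555555
[(0.63, [432.0, 78.0, 76.0]), (0.27, [585.0, 52.0, 58.0])]
```

Request:
{"name": "step_arm", "arguments": {"increments": [{"claw": 0, "tx": 0, "ty": -0.4, "tz": 0, "twist": 0}, {"claw": 0, "tx": 0, "ty": -0.8, "tz": 0, "twist": 0}, {"claw": 0, "tx": 0, "ty": -0.2, "tz": -3, "twist": 0}, {"claw": 0, "tx": -1, "ty": 0, "tz": -5, "twist": 0}, {"claw": 0, "tx": -4, "ty": 0, "tz": -3, "twist": 0}, {"claw": 0, "tx": -5, "ty": 0, "tz": 0, "twist": 0}, {"claw": 0, "tx": 0, "ty": 0, "tz": 0, "twist": 0}]}}

```text
time: 23.5
eef_pos: [494.4, -162.9, 197.1]
ee_rot: [0.824, 0.567, -0.001, 0.002]
ft_force: [0.3, -0.5, -0.7]
gripper_width: -0.003
gripper_force: 0.0
```

```bash
python3 st.py
python3 - <<'E'
from ang import *
t=snapshot("side");p=snapshot("top");o=cv2.imread("pics/s5.png")
K,T=t["intrinsics"],t["T"];u,w=proj([(436,78,85)],K,T)[0].astype(int)
f=lambda i:cv2.resize(i[w-30:w+20,u-25:u+25],(400,400),interpolation=3)
a=np.hstack([f(o),f(t["color"])])
b=np.hstack([cv2.resize(p["color"][140:250,250:360],(200,200),interpolation=3)]+[cv2.resize(t["color"][140:250,230:400],(309,200),interpolation=3),np.zeros((200,291,3),np.uint8)])
cv2.imwrite("pics/fin.png",np.vstack([a,b]))
E
```

```text
48.8594922872228 [ 495.1 -159.4  197.1] 246.2911905763337 [-0.4  0.4 -0. ]
pin change 47.7
[(0.4, [434.0, 79.0, 72.0])]
```

View pics/fin.png

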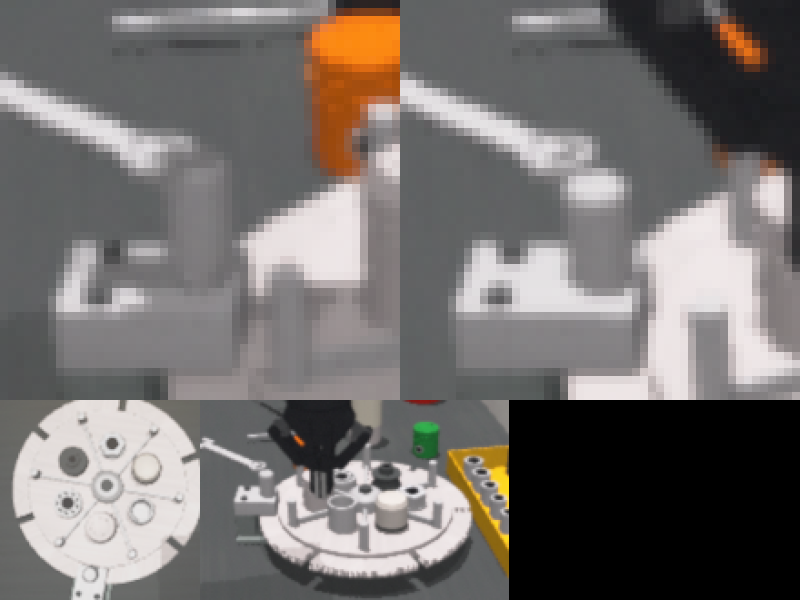

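Run:
```python
from ang import *
t=snapshot("side");o=cv2.imread("pics/s5.png");K,T=t["intrinsics"],t["T"]
P=proj([(436,78,z) for z in(121,111,83,73)],K,T);print(P.round(1))
u,w=P[1].round().astype(int)
for n,i in(("before",o),("now",t["color"])):
    print(n,cv2.cvtColor(i,7)[w-7:w+20,u-5:u+6].astype(int)[:,3:8].mean(1).round().tolist())
```

```text
[[266.7 176.8]
 [266.9 179.9]
 [267.6 188.5]
 [267.8 191.5]]
before [99.0, 113.0, 118.0, 114.0, 117.0, 130.0, 130.0, 125.0, 123.0, 124.0, 123.0, 124.0, 123.0, 123.0, 123.0, 123.0, 122.0, 120.0, 118.0, 117.0, 128.0, 138.0, 139.0, 133.0, 130.0, 130.0, 130.0]
now [101.0, 115.0, 126.0, 123.0, 116.0, 159.0, 209.0, 217.0, 202.0, 161.0, 133.0, 126.0, 125.0, 125.0, 126.0, 126.0, 126.0, 125.0, 126.0, 126.0, 148.0, 211.0, 221.0, 170.0, 137.0, 132.0, 132.0]
```

The grip top is now at row 180, as predicted for the pin fully home (179.9, against 176.8 when riding on a land). I'm handing it in.

```bash
python3 -c "
from rig import *
print(finish_job())"
```

```text
the job is handed in; nothing more can be done
None
```

The piston's compartment now faces front and the lock pin is fully home in its notch. The last pictures showed the parts still standing, and I handed the job in at about 24 s with the arm clear.

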